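Clamp a glued pendant blank in the bench screw press

ROBOT

A 6-joint arm with a two-finger parallel gripper is mounted at the origin on a cart in front of the work surface, level with it; the furniture and walls round the work are solid. World frame = base frame: x ahead of the robot, y to its left, z up, the work surface at z = 0. Lengths are in mm, angles in rad, forces in N, time in s.
With the tool pointing down it reaches from about 350 to 775 mm from the base axis. Payload 5.5 kg.
Tool frame: the origin (TCP) lies midway between the tips of the shut fingers; the grasp point (between the pads) lies 19 mm behind it; z points along the fingers, y is the line along which they close (so a half turn about z gives the same grasp; the last joint's range is limited). The gripper opens to 85 mm and grips with 20 to 120 N. Pads are 22 mm wide; open, the fingers measure 114 mm over their backs; the gripper's body (76 mm by 85 mm) begins 54 mm behind the grasp point. The pads swing forward as they close: fully open they stand 13 mm farther back than shut.
Start: joints at [1.087, 0.313, 0.046, 1.304, 0, 1.431], TCP at [193.84, 541.385, 231.323] pointing down, gripper open.
Joint ranges: [-2.76, 2.76], [-0.86, 1.69], [-1.03, 1.26], [-2.2, 2.34], [-1.47, 1.5], [-3.14, 3.14]. Speed limits (rad/s): [2.57, 2.57, 3.14, 3.14, 3.14, 3.14].

INTERFACE

Orientations are given as a 3x3 rotation matrix whose columns are the frame's x, y, z axes.
In Python, from plant import * gives the robot as it stands.
- The arm moves only by the shell command python3 -m inch 'ROWS' [FORCE]. ROWS is JSON, a list of rows, each an object with "offset": the shift along the tool's x, y, z as a fraction of full scale, a list of three; "twist": the turn, a rotation vector about the tool's x, y, z as a fraction of full scale, a list of three; "fingers": the opening, from -1 (shut) to 1 (fully open). In form: [{"offset": [tx, ty, tz], "twist": [rx, ry, rz], "fingers": fingers}, ...]. A call has 1 to 5 rows; each row shifts and turns the commanded pose from where the row before left it, along the tool's axes as they then stand; what a row does not reach is not made up. Full scale, the value 1, is 0.025 m for a shift and 0.1 rad for a turn. A row lasts 1/12 s, in which the tool goes at most 41.7 mm and 7.16 degrees, less where a joint would pass 70% of its speed; a pose out of reach is approached as far as the arm can. A call with a number of a shift or a turn outside -1 to 1 is refused whole. A call with a gripper value outside its range is refused whole. The fingers move at their own pace and stop on an object; FORCE is the grip in N (left out, the last holds). Time passes only in rows, so rows that do not move let the fingers close. It gives the time, the measured TCP pose, the force, the opening and the grip force at its end, in the units of the state.
- read_state(): the state, without advancing time (a new reading comes with each control period).
- read_camera(name): name is "side" or "top"; returns the picture (400x640x3 uint8, red, green, blue); there is no depth.
- calibration(name): a dict with "K" (3x3 intrinsics, pixels), "distortion" ([k1, k2, p1, p2, k3] as OpenCV has them; the pictures are not rectified), "position" and "orientation" of the camera in the world. Camera axes: x right, y up, looking along -z (the intrinsics and any distortion apply to the point x, -y, -z); pixel columns grow to the right and rows downward; lengths in mm; the calibration is good to about 2 mm. A picture is of the moment at which its call begins. calibration takes no time and is no camera call.
- hand_in(): hands the job in; it is judged then, once.
The state is a dict: "clock": time; "joint_positions": joint angles; "joint_velocities": joint speeds; "effort": joint torques, N m; "tcp_pos": TCP position; "tcp_rot": TCP orientation; "wrist_force": force on the tool from outside, world axes, zero at the start; "wrist_torque": the same for the moment, N m; "gripper_width": finger opening in mm; "finger_force": force on a finger pad.
Only numpy, scipy, OpenCV 4.12 (cv2) and the standard library are available. Lean on these libraries where they do the work, as an engineer would, in place of code of your own. Each camera call takes 0.05 s, during which the arm holds its last target. There are 200 camera calls.

TASK

The laminated wooden pendant blank has just been glued and must set under pressure. Lay it flat in the middle of the cork pad on the screw press's pulled-out bed, set the steel bench block squarely centred on top of it, rubber side down, let go, and push the bed fully home under the platen. Then wind the crank clockwise (seen from above), about two full turns, until it comes up against its stop with the platen pressing firmly on the block; leave it clamped, and do not disturb the glue tube, thread spools and bead pot.

Things in the scene. Friction and masses are not known exactly. Their poses are not given: they have to be found in the camera images.
- press: Green two-column bench screw press, fixed to the desk. Origin: under the screw axis at desk height; -x is its front, where the bed comes out. Foot up to 16 mm high, 118 mm wide (196 mm at the columns), from 170 mm before the axis to 55 mm behind. Steel columns 17 mm thick at y = +-78 mm carry a 44 x 200 mm (x, y) cross beam, z = 92 to 118 mm (nuts to 133); the crank turns above it.
- bed (a joint): Slide of the aluminium press bed, m: 0 = fully home (cork pad straight under the platen, at a hard stop); grows as the bed is drawn out to the front, to 0.110 at most. Moves with about 2 N and stays where it is left. The bed plate is 142 x 84 mm, its top 24 mm above the desk.
- pad (a point): Centre of the upper face of the 66 x 66 x 3 mm cork pad on the bed, 27 mm above the desk. Axes as the press's; it moves with the bed.
- tab (a point): The bed's upright pull tab with black sides, at its front end, 106 mm in front of the pad centre: 14 mm thick along press x, 35 mm wide along y, standing from 14 to 64 mm above the desk. This point is on its middle, 48 mm above the desk; axes as the press's. Pinch it front and back, or push it from the front.
- crank (a joint): Turn of the crank, rad: grows clockwise seen from above; crank, screw and platen go down together, 10 mm a turn. Hard stop at 12.88. At 0 the arm points to the press's back (+x). About 1.5 N at the grip turns it; it holds when let go. With blank and block under it the platen touches at about 8.8, then squeezes its rubber cushion: about 5 N per rad, some 20 N at the stop.
- crank_grip (a point): Middle of the turned wooden grip standing up at the end of the crank arm, 50 mm from the screw axis; it spins freely on its pin. Round, 21 mm across at this point, narrowing to 17 mm at its ends, 42 mm tall. This point is 24 mm above the arm's top and 20 mm below the grip's top. x points outward along the arm, z up. Its height is 184 mm at joint 0 and 163 mm at the stop.
- crank_hub (a point): Point on the screw axis at the height of crank_grip; the hub below it is 30 mm across, its top 13 mm below this point.
- platen: Round steel platen, 58 mm across, 8 mm thick, under the screw on a black rubber cushion. Origin: centre of its under face, 68 mm above the desk at crank 0, lower by 10 mm a turn.
- blank: Square pendant blank of three wood layers, pale-dark-pale with a round dark inlay on top, 50 x 50 x 12 mm, loose, 30 g. Origin: centre of its underside; x and y along its sides.
- block: Polished steel bench block on a black rubber base, 60 x 60 x 15 mm, loose, 0.34 kg. Origin: centre of its underside (the rubber); x and y along its sides.
- glue: Half-used glue tube lying on the desk, 27 x 98 x 19 mm, loose. Bystander. Origin: middle of its underside.
- spool_red: Red thread spool, standing, 24 mm across, 32 mm high, loose. Bystander. Origin: centre of its underside.
- spool_blue: Blue thread spool, standing, 28 mm across, 38 mm high, loose. Bystander. Origin: centre of its underside.
- pot: Small clear pot of green beads with a teal lid, 36 mm across, 33 mm high, loose. Bystander. Origin: centre of its underside.
There are look-alikes about, which are no part of the job. Of the things that look like the blank, take the one that is farthest from the robot's base at the start.

How it is judged:
By the outcome, as a careful person would: the job done as asked, in the order asked, and still so for the second after the job is handed in, with the robot touching nothing.
It also fails if it takes over 72 s, if anything falls off the work surface, if the arm or the gripper's body presses on something with over 40 N, if the wrist force passes 120 N, or if a joint passes its speed limit or range.

## Working session

There is one attempt and no reset: what is moved stays moved. The work goes in short steps, Python scripts to look and compute and a shell command to move; the robot and the scene stay as the last step left them, time stands still between calls to the robot, and variables do not carry over. Pictures are saved under pics/ and viewed, at most 10 in all, crops included, and the job is handed in when it is done.

```bash
ls; mkdir -p pics
python3 - <<'E'
from plant import *
import cv2
for n in("side","top"):
    im=read_camera(n); cv2.imwrite(f"pics/{n}0.png",im[:,:,::-1])
    c=calibration(n); print(n,c)
s=read_state(); print(s)
E
```

```text
pics
side {'K': array([[362.12841547,   0.        , 325.77566472],
       [  0.        , 362.12841547, 193.223005  ],
       [  0.        ,   0.        ,   1.        ]]), 'distortion': array([0.02350999, 0.        , 0.        , 0.        , 0.        ]), 'position': array([565.72720169, 676.50143991, 612.87033555]), 'orientation': array([[-9.99858701e-01,  1.03026341e-02, -1.32828341e-02],
       [-1.67922190e-02, -5.75758012e-01,  8.17447694e-01],
       [ 7.74166334e-04,  8.17555238e-01,  5.75849662e-01]])}
top {'K': array([[398.83203717,   0.        , 318.47550143],
       [  0.        , 398.83203717, 198.08412338],
       [  0.        ,   0.        ,   1.        ]]), 'distortion': array([-0.03953876,  0.        ,  0.        ,  0.        ,  0.        ]), 'position': array([ 427.62680957,    4.38707855, 1122.33085901]), 'orientation': array([[-0.02673327,  0.98937869, -0.14288158],
       [-0.99963881, -0.02606506,  0.00654667],
       [ 0.00275292,  0.14300499,  0.98971814]])}
{'clock': 0.1, 'joint_positions': array([ 1.08741046e+00,  3.13958871e-01,  4.50745208e-02,  1.30362803e+00,
       -1.14782059e-05,  1.43120995e+00]), 'joint_velocities': array([-0.00172851, -0.00338271,  0.00333541, -0.00011759,  0.00068342,
       -0.00017718]), 'effort': array([ 2.43171977e-03, -4.81722522e+01,  2.99245709e+01,  1.27548014e-02,
       -2.07115545e-04,  1.60278762e-05]), 'tcp_pos': array([193.59455084, 540.92342566, 230.4715763 ]), 'tcp_rot': array([[-9.41480697e-01,  3.37065983e-01, -7.87422449e-04],
       [ 3.37066826e-01,  9.41479490e-01, -1.52477112e-03],
       [ 2.27393611e-04, -1.70095656e-03, -9.99998528e-01]]), 'wrist_force': array([0.02530838, 0.47678468, 0.31509739]), 'wrist_torque': array([-0.04535793, -0.05203251,  0.03423738]), 'finger_force': 0.0, 'gripper_width': 85.35690775116929}
```

View pics/side0.png

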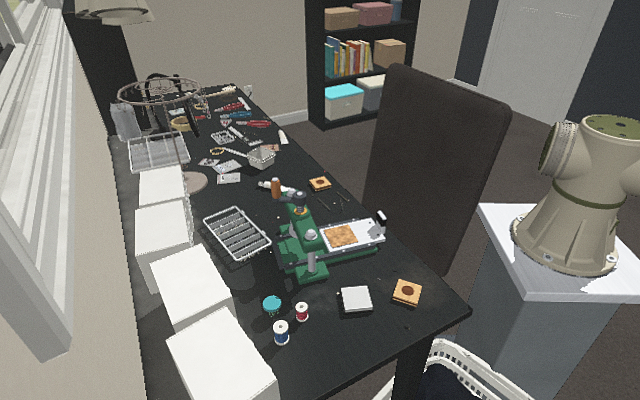

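View pics/top0.png

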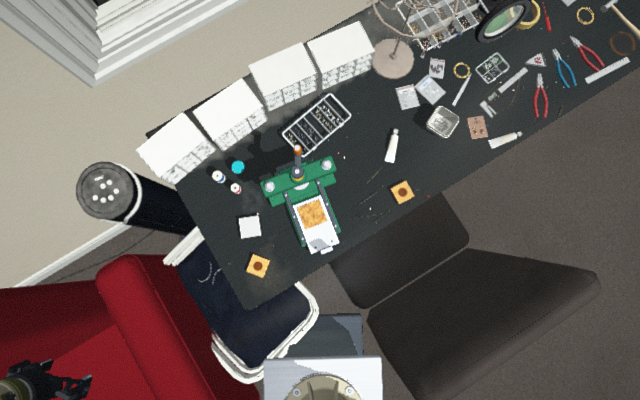

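Run:
```python
import cv2
t=cv2.imread("pics/top0.png"); s=cv2.imread("pics/side0.png")
cv2.imwrite("pics/tc.png",cv2.resize(t[138:288,228:428],None,fx=4,fy=4,interpolation=cv2.INTER_CUBIC))
cv2.imwrite("pics/sc.png",cv2.resize(s[168:318,248:448],None,fx=4,fy=4,interpolation=cv2.INTER_CUBIC))
```

```text
(no output)
```

View pics/tc.png

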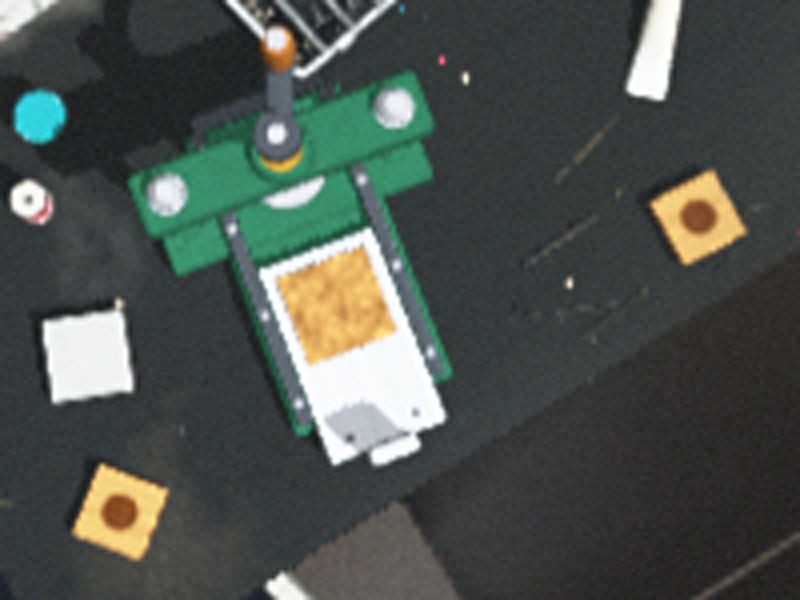

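View pics/sc.png

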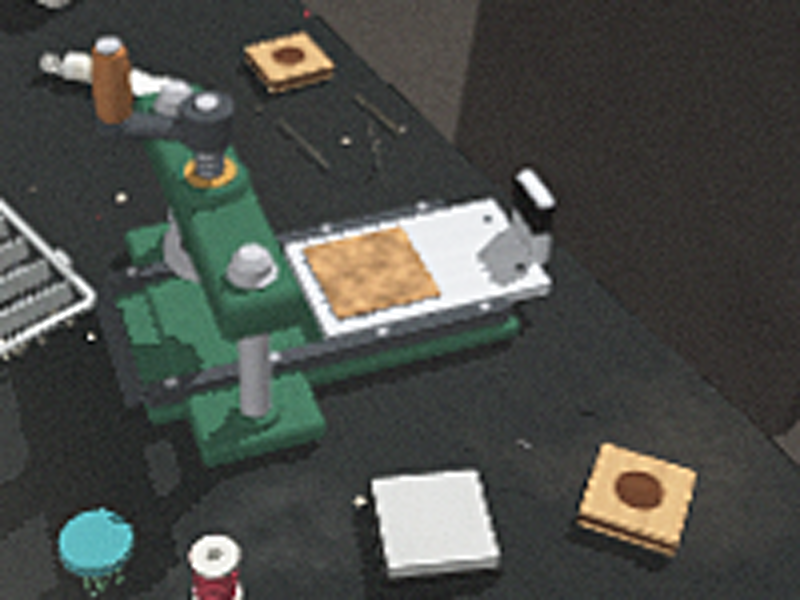

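```bash
cat > h.py <<'E'
import numpy as np, cv2
from plant import *
OFF={"top":(228,138),"side":(248,168)}
def ray(n,p):
    c=calibration(n); u=cv2.undistortPoints(np.array([[p]],float),c["K"],c["distortion"])[0,0]
    d=np.array(c["orientation"])@[u[0],-u[1],-1]; return np.array(c["position"]),d/np.linalg.norm(d)
def full(n,p,off=None,s=4):
    o=off or OFF[n]; return ((p[0]+.5)/s-.5+o[0],(p[1]+.5)/s-.5+o[1])
def atz(n,p,z):
    o,d=ray(n,p); return o+d*(z-o[2])/d[2]
def tri(pt,ps):
    r=[ray("top",pt),ray("side",ps)]
    A=np.vstack([np.eye(3)-np.outer(d,d) for o,d in r]); b=np.hstack([(np.eye(3)-np.outer(d,d))@o for o,d in r])
    x,res,_,_=np.linalg.lstsq(A,b,rcond=None); return x,np.sqrt(res.sum())
def proj(n,P):
    c=calibration(n); R=np.array(c["orientation"]); q=R.T@(np.array(P,float)-c["position"]); q=np.array([q[0],-q[1],-q[2]])
    return cv2.projectPoints(q[None],np.zeros(3),np.zeros(3),c["K"],c["distortion"])[0][0,0]
E
python3 - <<'E'
from h import *
np.set_printoptions(precision=1,suppress=True)
T=dict(A=[(711,170),(746,233),(690,265),(650,205)],block=[(43,319),(122,309),(133,392),(55,402)],pad=[(277,280),(365,245),(397,333),(312,364)],B=[(99,464),(168,488),(142,560),(73,533)])
S=dict(A=[(247,46),(309,33),(333,72),(268,88)],block=[(371,479),(477,470),(498,556),(388,572)],pad=[(304,247),(403,226),(440,295),(340,320)])
Z=dict(A=12,block=15,pad=27,B=12)
for k in T:
  for n,D in(("top",T),("side",S)):
    if k in D:
      P=np.array([atz(n,full(n,p),Z[k]) for p in D[k]]); e=np.diff(np.vstack([P,P[:1]]),axis=0)[:,:2]
      print(k,n,P.mean(0),"sides",np.linalg.norm(e,axis=1),"ang%90",np.degrees(np.arctan2(e[:,1],e[:,0]))%90, "dist",np.linalg.norm(P.mean(0)[:2]))
  if k in S: 
    f=lambda n,D:full(n,np.mean(D[k],axis=0)); print("  tri",*tri(f("top",T),f("side",S)))
for k,a,b in(("griptop",(278,38),(109,45)),("hubtop",(277,132),(206,101)),("tabtop",(396,448),(534,187)),("nutR",(394,107),(0,0)),("nutL",(166,194),(252,260))):
  print(k,*(tri(full("top",a),full("side",b))if b[0] else()),atz("top",full("top",a),dict(griptop=204,hubtop=171,tabtop=64).get(k,133)))
print(atz("top",(477,127),5))
E
```

```text
A top [ 598.6 -240.6   12. ] sides [50.9 46.3 50.6 50.8] ang%90 [25.8 27.9 30.9 28.2] dist 645.1203450221484
A side [ 598.1 -232.5   12. ] sides [50.7 56.8 52.1 59. ] ang%90 [22.4 19.4 24.7 18.1] dist 641.6746031131156
  tri [ 599.  -242.     5.4] 0.7682629700899981
block top [512.9 190.3  15. ] sides [55.5 58.4 54.4 58.5] ang%90 [5.8 7.2 5.8 8.2] dist 547.0355220267465
block side [511.9 193.6  15. ] sides [56.3 54.5 55.7 58. ] ang%90 [ 7.2  6.6 10.8  7.3] dist 547.2856231340429
  tri [512.3 191.1  11. ] 1.0833501406621278
pad top [542.  16.  27.] sides [65.6 65.  62.2 63. ] ang%90 [20.4 18.3 18.5 21.3] dist 542.2316004475255
pad side [540.7  20.4  27. ] sides [65.1 65.8 63.1 67.6] ang%90 [18.9 17.4 20.6 19.2] dist 541.0666167234143
  tri [541.4  16.2  22.4] 1.3446649380704292
B top [405.3 169.   12. ] sides [50.6 51.8 51.1 50. ] ang%90 [69.7 69.2 67.7 68.7] dist 439.12028891277055
griptop [682.7  45.7 203.9] 1.3095073057028466 [683.6  45.7 204. ]
hubtop [633.1  48.9 171.1] 0.975470469313444 [633.9  48.9 171. ]
tabtop [442.2 -20.4  60.5] 0.8210442334424353 [442.7 -20.4  64. ]
nutR [656.4 -23.9 133. ]
nutL [605.5 122.3 124.3] 0.20560877749090065 [604.1 121.3 133. ]
[ 787.2 -473.2    5. ]
```

```bash
cat >> h.py <<'E'
def plan(P,yaw=None):
    s=read_state(); R=np.array(s["tcp_rot"]); y=np.degrees(np.arctan2(R[1,1],R[0,1])); yaw=y if yaw is None else yaw
    a=np.radians(yaw); Y=np.array([np.cos(a),np.sin(a),0]); Z=np.array([0,0,-1.]); X=np.cross(Y,Z)
    d=np.array(P)-s["tcp_pos"]; print("tcp",s["tcp_pos"].round(1),"yaw",round(y,2),"t",round(s["clock"],2),"twist rz total(0.1rad)",round(-np.radians(yaw-y)/.1,2),"offset total(25mm)",np.round([d@X,d@Y,d@Z],3)/25)
E
python3 - <<'E'
from h import *
np.set_printoptions(precision=2,suppress=True)
for a,b in(((595,287),(390,65)),((422,396),(510,105))): print(*tri(a,b))
plan((598.5,-240,231),117)
E
```

```text
[ 353.51 -601.63  253.43] 17.76478620794782
[ 129.91 -199.25  269.6 ] 10.405278867452788
tcp [193.6 540.9 230.5] yaw 70.3 t 0.1 twist rz total(0.1rad) -8.15 offset total(25mm) [ -0.25 -35.19  -0.02]
```

```bash
python3 -m inch '[{"offset":[-0.73,-0.69,0],"twist":[0,0,-1],"fingers":1},{"offset":[-0.66,-0.75,0],"twist":[0,0,-1],"fingers":1},{"offset":[-0.58,-0.82,0],"twist":[0,0,-1],"fingers":1},{"offset":[-0.49,-0.87,0],"twist":[0,0,-1],"fingers":1},{"offset":[-0.40,-0.91,0],"twist":[0,0,-1],"fingers":1}]'; python3 -m inch '[{"offset":[-0.31,-0.95,0],"twist":[0,0,-1],"fingers":1},{"offset":[-0.21,-0.98,0],"twist":[0,0,-1],"fingers":1},{"offset":[-0.11,-0.99,0],"twist":[0,0,-1],"fingers":1},{"offset":[0,-1,0],"twist":[0,0,-0.15],"fingers":1},{"offset":[0,-1,0],"twist":[0,0,0],"fingers":1}]'; python3 -c "
from h import *
plan((598.5,-240,231),117)"
```

```text
clock: 0.52
tcp_pos: [250.7, 428.8, 230.8]
tcp_rot: [[-0.987, -0.161, -0.001], [-0.161, 0.987, -0.001], [0.001, -0.001, -1.0]]
wrist_force: [0.5, -0.7, -0.7]
gripper_width: 85.6
finger_force: 0.0
clock: 0.93
tcp_pos: [306.9, 317.1, 231.0]
tcp_rot: [[-0.891, -0.455, -0.0], [-0.455, 0.891, -0.0], [0.001, -0.0, -1.0]]
wrist_force: [0.4, 0.1, 0.4]
gripper_width: 85.2
finger_force: 0.0
tcp [306.9 317.1 231. ] yaw 117.06 t 0.93 twist rz total(0.1rad) 0.01 offset total(25mm) [-2.75080e-01 -2.51516e+01 -7.20000e-04]
```

```bash
python3 -m inch '[{"offset":[0,-1,0],"twist":[0,0,0],"fingers":1},{"offset":[0,-1,0],"twist":[0,0,0],"fingers":1},{"offset":[0,-1,0],"twist":[0,0,0],"fingers":1},{"offset":[0,-1,0],"twist":[0,0,0],"fingers":1},{"offset":[0,-1,0],"twist":[0,0,0],"fingers":1}]' | grep tcp_pos; python3 -m inch '[{"offset":[0,-1,0],"twist":[0,0,0],"fingers":1},{"offset":[0,-1,0],"twist":[0,0,0],"fingers":1},{"offset":[0,-1,0],"twist":[0,0,0],"fingers":1},{"offset":[0,-1,0],"twist":[0,0,0],"fingers":1},{"offset":[0,-1,0],"twist":[0,0,0],"fingers":1}]'| grep tcp_pos;python3 -m inch '[{"offset":[0,-1,0],"twist":[0,0,0],"fingers":1},{"offset":[0,-1,0],"twist":[0,0,0],"fingers":1},{"offset":[0,-1,0],"twist":[0,0,0],"fingers":1},{"offset":[0,-1,0],"twist":[0,0,0],"fingers":1},{"offset":[0,-1,0],"twist":[0,0,0],"fingers":1}]'| grep tcp_pos;python3 -m inch '[{"offset":[0,-1,0],"twist":[0,0,0],"fingers":1},{"offset":[0,-1,0],"twist":[0,0,0],"fingers":1},{"offset":[0,-1,0],"twist":[0,0,0],"fingers":1},{"offset":[0,-1,0],"twist":[0,0,0],"fingers":1},{"offset":[0,-1,0],"twist":[0,0,0],"fingers":1}]'| grep tcp_pos
python3 -c "
from h import *
plan((598.5,-240,12),117)"
```

```text
tcp_pos: [363.7, 205.9, 231.1]
tcp_pos: [420.4, 94.5, 231.0]
tcp_pos: [477.2, -16.9, 230.9]
tcp_pos: [534.0, -128.2, 230.8]
tcp [ 534.  -128.2  230.8] yaw 116.99 t 2.6 twist rz total(0.1rad) -0.0 offset total(25mm) [-0.26916 -5.15784  8.75228]
```

```bash
python3 -m inch '[{"offset":[-0.05,-1,1],"twist":[0,0,0],"fingers":1},{"offset":[-0.05,-1,1],"twist":[0,0,0],"fingers":1},{"offset":[-0.05,-1,1],"twist":[0,0,0],"fingers":1},{"offset":[-0.05,-1,1],"twist":[0,0,0],"fingers":1},{"offset":[-0.05,-1,1],"twist":[0,0,0],"fingers":1}]' ; python3 -m inch '[{"offset":[0,-0.16,1],"twist":[0,0,0],"fingers":1},{"offset":[0,0,0.8],"twist":[0,0,0],"fingers":1},{"offset":[0,0,0],"twist":[0,0,0],"fingers":1}]'
python3 - <<'E'
from h import *
im=read_camera("side"); t=read_camera("top")
a=cv2.resize(im[140:240,260:380],None,fx=4,fy=4,interpolation=cv2.INTER_CUBIC); b=cv2.resize(t[142:242,350:430],None,fx=4,fy=4,interpolation=cv2.INTER_CUBIC)
cv2.imwrite("pics/c1.png",np.hstack([a,b])[:,:,::-1])
plan((598.5,-240,0),117)
E
```

```text
clock: 3.02
tcp_pos: [596.2, -236.5, 104.5]
tcp_rot: [[-0.891, -0.454, -0.001], [-0.454, 0.891, 0.001], [0.0, 0.001, -1.0]]
wrist_force: [-0.2, -0.1, -0.4]
gripper_width: 85.3
finger_force: 0.0
clock: 3.27
tcp_pos: [594.5, -238.0, 55.3]
tcp_rot: [[-0.891, -0.453, -0.009], [-0.453, 0.891, 0.005], [0.005, 0.008, -1.0]]
wrist_force: [-1.1, 1.4, -0.0]
gripper_width: 85.3
finger_force: 0.0
tcp [ 597.  -238.6   60.3] yaw 117.0 t 3.37 twist rz total(0.1rad) -0.0 offset total(25mm) [-0.0294  -0.0772   2.41172]
```

View pics/c1.png

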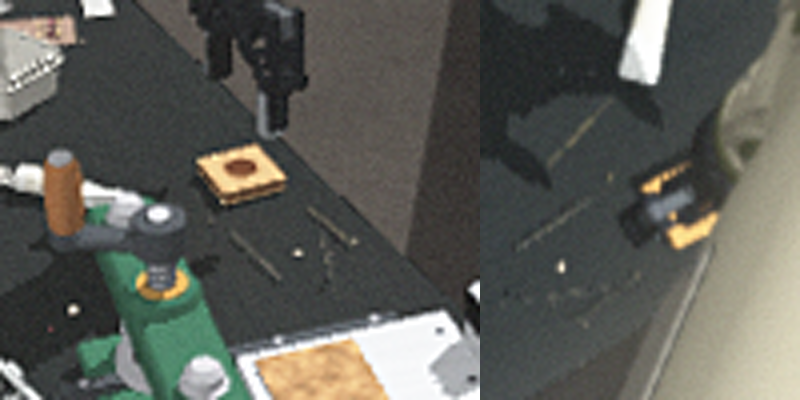

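The side crop shows the blank at (241,172), with its dark inlay at (240,168). The open fingers straddle it above, with the near tip at (270,130). The top crop agrees: orange shows on both sides of the near finger at (660,205). I'll go down and grip.

```bash
python3 -m inch '[{"offset":[-0.03,-0.08,0.8],"twist":[0,0,0],"fingers":1},{"offset":[0,0,0.8],"twist":[0,0,0],"fingers":1},{"offset":[0,0,0.6],"twist":[0,0,0],"fingers":0.5},{"offset":[0,0,0.16],"twist":[0,0,0],"fingers":0.4},{"offset":[0,0,0],"twist":[0,0,0],"fingers":0}]' 40 ; python3 -m inch '[{"offset":[0,0,0],"twist":[0,0,0],"fingers":-0.5},{"offset":[0,0,0],"twist":[0,0,0],"fingers":-1},{"offset":[0,0,0],"twist":[0,0,0],"fingers":-1},{"offset":[0,0,0],"twist":[0,0,0],"fingers":-1}]'
```

```text
clock: 3.78
tcp_pos: [599.5, -240.2, 2.8]
tcp_rot: [[-0.891, -0.454, -0.0], [-0.454, 0.891, 0.0], [0.0, 0.0, -1.0]]
wrist_force: [-1.1, -0.0, 0.7]
gripper_width: 51.5
finger_force: 0.7
clock: 4.12
tcp_pos: [600.3, -240.9, 3.5]
tcp_rot: [[-0.891, -0.454, 0.002], [-0.454, 0.891, -0.001], [-0.001, -0.001, -1.0]]
wrist_force: [1.0, -1.0, 1.0]
gripper_width: 48.6
finger_force: 41.4
```

```bash
python3 -m inch '[{"offset":[0,0,-0.5],"twist":[0,0,0],"fingers":-1},{"offset":[0,0,-1],"twist":[0,0,0],"fingers":-1},{"offset":[0,0,-1],"twist":[0,0,0],"fingers":-1},{"offset":[0,0,-1],"twist":[0,0,0.5],"fingers":-1},{"offset":[0,0,0],"twist":[0,0,0.81],"fingers":-1}]'
python3 - <<'E'
from h import *
plan((541.5,17,31),109.5)
E
```

```text
clock: 4.53
tcp_pos: [602.7, -242.3, 96.2]
tcp_rot: [[-0.943, -0.331, 0.008], [-0.331, 0.944, -0.004], [-0.006, -0.007, -1.0]]
wrist_force: [-0.4, -1.3, 1.0]
gripper_width: 48.6
finger_force: 41.4
tcp [ 602.7 -242.3   96.2] yaw 109.35 t 4.53 twist rz total(0.1rad) -0.03 offset total(25mm) [-1.15536 10.59284  2.6066 ]
```

```bash
python3 -m inch '[{"offset":[-0.11,1,0],"twist":[0,0,0],"fingers":-1},{"offset":[-0.11,1,0],"twist":[0,0,0],"fingers":-1},{"offset":[-0.11,1,0],"twist":[0,0,0],"fingers":-1},{"offset":[-0.11,1,0],"twist":[0,0,0],"fingers":-1},{"offset":[-0.11,1,0],"twist":[0,0,0],"fingers":-1}]' | grep tcp_pos; python3 -m inch '[{"offset":[-0.11,1,0],"twist":[0,0,0],"fingers":-1},{"offset":[-0.11,1,0],"twist":[0,0,0],"fingers":-1},{"offset":[-0.11,1,0],"twist":[0,0,0],"fingers":-1},{"offset":[-0.11,1,0],"twist":[0,0,0],"fingers":-1},{"offset":[-0.11,1,0.5],"twist":[0,0,0],"fingers":-1}]' | grep tcp_pos; python3 -m inch '[{"offset":[-0.05,0.59,0.5],"twist":[0,0,0],"fingers":-1},{"offset":[0,0,0],"twist":[0,0,0],"fingers":-1},{"offset":[0,0,0],"twist":[0,0,0],"fingers":-1}]'
python3 - <<'E'
from h import *
im=read_camera("side"); t=read_camera("top")
a=cv2.resize(im[180:280,300:400],None,fx=4,fy=4,interpolation=cv2.INTER_CUBIC); b=cv2.resize(t[180:280,270:370],None,fx=4,fy=4,interpolation=cv2.INTER_CUBIC)
cv2.imwrite("pics/c2.png",np.hstack([a,b])[:,:,::-1])
plan((541.5,17,31),109.5)
E
```

```text
tcp_pos: [570.6, -117.3, 90.3]
tcp_pos: [543.7, 5.1, 79.9]
clock: 5.62
tcp_pos: [537.7, 19.2, 64.7]
tcp_rot: [[-0.942, -0.335, -0.001], [-0.335, 0.942, -0.0], [0.001, 0.0, -1.0]]
wrist_force: [0.1, 0.2, 0.2]
gripper_width: 48.5
finger_force: 41.5
tcp [539.3  17.9  65.6] yaw 109.47 t 5.72 twist rz total(0.1rad) -0.01 offset total(25mm) [-0.07244 -0.06328  1.38416]
```

View pics/c2.png

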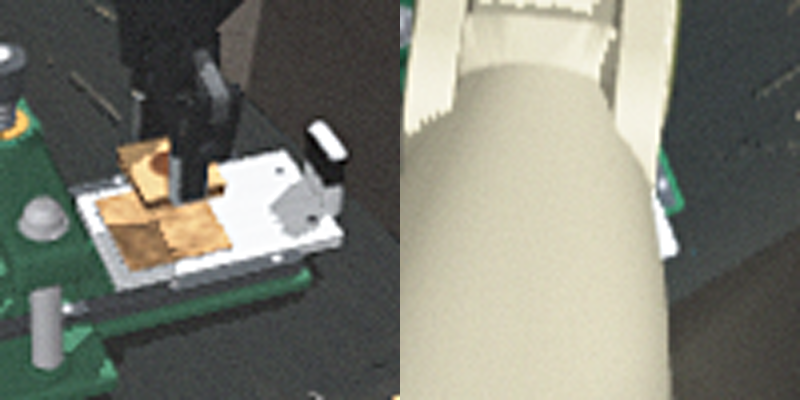

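Run:
```python
from h import *
np.set_printoptions(precision=1,suppress=True)
f=lambda p:full("side",p,(300,180))
for p in((145,207),(225,194)): print(atz("side",f(p),74))
t=np.array([539.3,17.9,74]);X=np.array([-.943,-.334,0]);Y=np.array([-.334,.943,0])
for s in(1,-1): print("exp",t+25*Y+s*25*X)
for p in((98,203),(130,270),(231,245)): print("pad",atz("side",f(p),27))
```

```text
[553.  60.  74.]
[507.5  48.   74. ]
exp [507.4  33.1  74. ]
exp [554.5  49.8  74. ]
pad [580.6   3.1  27. ]
pad [560.9  61.5  27. ]
pad [501.2  39.3  27. ]
```

Side crop: the blank hangs level with its near edge from (145,207) to (225,194), over the pad with corners (98,203), (130,270) and (231,245). The top view is hidden by the arm. The cameras differ by about 4 mm, so I'll place it midway and check afterwards.

```bash
python3 -c "
from h import *
plan((541.5,19,31),109.5)"; python3 -m inch '[{"offset":[-0.1,0,0.7],"twist":[0,0,0],"fingers":-1},{"offset":[0,0,0.4],"twist":[0,0,0],"fingers":-1},{"offset":[0,0,0.2],"twist":[0,0,0],"fingers":-1},{"offset":[0,0,0.08],"twist":[0,0,0],"fingers":-1},{"offset":[0,0,0],"twist":[0,0,0],"fingers":-1}]'
```

```text
tcp [539.3  17.9  65.6] yaw 109.47 t 5.72 twist rz total(0.1rad) -0.01 offset total(25mm) [-0.09916  0.01212  1.38416]
clock: 6.13
tcp_pos: [541.0, 18.8, 30.6]
tcp_rot: [[-0.943, -0.333, 0.0], [-0.333, 0.943, 0.0], [-0.0, -0.0, -1.0]]
wrist_force: [0.1, 0.1, -0.6]
gripper_width: 48.3
finger_force: 41.5
```

```bash
python3 -m inch '[{"offset":[0,0,0.04],"twist":[0,0,0],"fingers":-1},{"offset":[0,0,0],"twist":[0,0,0],"fingers":0.3},{"offset":[0,0,0],"twist":[0,0,0],"fingers":0.7},{"offset":[0,0,0],"twist":[0,0,0],"fingers":0.8},{"offset":[0,0,-0.6],"twist":[0,0,0],"fingers":1}]'
python3 -m inch '[{"offset":[0,0,-1],"twist":[0,0,0],"fingers":1},{"offset":[0,0,-1],"twist":[0,0,0],"fingers":1},{"offset":[0,0.5,-1],"twist":[0,0,0],"fingers":1},{"offset":[0,1,0],"twist":[0,0,0],"fingers":1},{"offset":[0,1,0],"twist":[0,0,0],"fingers":1}]'
python3 -c "
from h import *
plan((512.5,191,120),97)"
```

```text
clock: 6.55
tcp_pos: [538.4, 19.5, 42.0]
tcp_rot: [[-0.943, -0.333, -0.005], [-0.333, 0.943, 0.001], [0.005, 0.002, -1.0]]
wrist_force: [-0.3, -0.2, 0.2]
gripper_width: 85.1
finger_force: 0.0
clock: 6.97
tcp_pos: [521.4, 78.3, 121.3]
tcp_rot: [[-0.943, -0.332, 0.004], [-0.332, 0.943, 0.0], [-0.004, -0.001, -1.0]]
wrist_force: [-0.7, 1.0, -0.8]
gripper_width: 85.3
finger_force: 0.0
tcp [521.4  78.3 121.3] yaw 109.37 t 6.97 twist rz total(0.1rad) 2.16 offset total(25mm) [-0.19692  4.51928  0.05256]
```

```bash
python3 -m inch '[{"offset":[0.1,1,0],"twist":[0,0,0.8],"fingers":1},{"offset":[0,1,0],"twist":[0,0,0.8],"fingers":1},{"offset":[-0.1,1,0],"twist":[0,0,0.58],"fingers":1},{"offset":[0,1,0],"twist":[0,0,0],"fingers":1},{"offset":[0,0.4,0],"twist":[0,0,0],"fingers":1}]' | grep tcp; python3 -m inch '[{"offset":[0,0,0],"twist":[0,0,0],"fingers":1},{"offset":[0,0,0],"twist":[0,0,0],"fingers":1}]' | grep tcp
python3 - <<'E'
from h import *
im=read_camera("side"); t=read_camera("top")
a=cv2.resize(im[200:320,310:390],None,fx=5,fy=5,interpolation=cv2.INTER_CUBIC); b=cv2.resize(t[180:300,270:350],None,fx=5,fy=5,interpolation=cv2.INTER_CUBIC)
cv2.imwrite("pics/c3.png",np.hstack([a,b])[:,:,::-1])
cv2.imwrite("pics/top3.png",t[:,:,::-1]);cv2.imwrite("pics/side3.png",im[:,:,::-1])
plan((512.5,191,0),96.8)
E
```

```text
tcp_pos: [495.7, 187.4, 119.3]
tcp_rot: [[-0.992, -0.124, -0.0], [-0.124, 0.992, 0.001], [-0.0, 0.001, -1.0]]
tcp_pos: [496.3, 184.9, 119.2]
tcp_rot: [[-0.992, -0.123, -0.0], [-0.123, 0.992, -0.001], [0.0, -0.001, -1.0]]
tcp [496.5 184.  119.2] yaw 96.95 t 7.65 twist rz total(0.1rad) 0.03 offset total(25mm) [-0.66716  0.20196  4.76664]
```

View pics/c3.png

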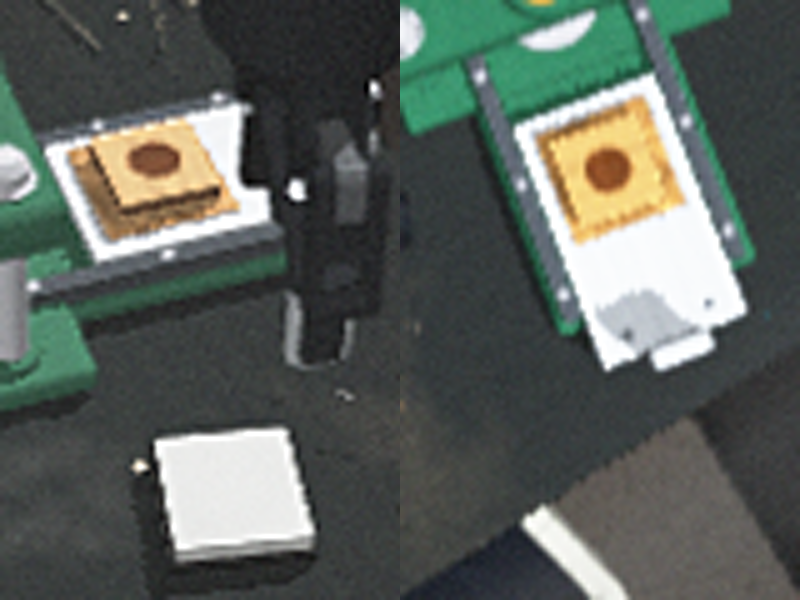

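Run:
```python
from h import *
np.set_printoptions(precision=1,suppress=True)
T=lambda p,z:atz("top",full("top",(p[0]-400,p[1]),(270,180),5),z)
S=lambda p,z:atz("side",full("side",p,(310,200),5),z)
P=np.array([T(p,27) for p in((538,137),(650,95),(686,205),(577,243))]);print("top pad",P.mean(0)); print("inlay",T((608,170),39))
q=[S(p,27) for p in((70,155),(103,240),(240,208))];print("side pad",(q[0]+q[2])/2,"inlay",S((154,158),39),np.array(q))
print("block side",np.mean([S(p,15) for p in((155,438),(289,429),(315,539),(176,553))],axis=0))
# inlay centroid by colour, both views
for n in("top","side"):
  im=cv2.imread(f"pics/{n}3.png").astype(int); B,G,R=im[...,0],im[...,1],im[...,2]
  m=((R-B>35)&(R<170)&(R>60)&(G<100)); k=np.zeros_like(m); 
  c=full(n,(208,170),(270,180),5) if n=="top" else full(n,(154,158),(310,200),5)
  ys,xs=np.nonzero(m[int(c[1])-8:int(c[1])+9,int(c[0])-8:int(c[0])+9]); u=(xs.mean()+int(c[0])-8,ys.mean()+int(c[1])-8); print(n,len(xs),u,c,atz(n,u,39))
```

```text
top pad [543.1  15.7  27. ]
inlay [541.8  18.2  39. ]
side pad [541.3  22.2  27. ] inlay [541.3  19.2  39. ] [[581.9   3.9  27. ]
 [565.3  63.2  27. ]
 [500.7  40.4  27. ]]
block side [511.2 193.8  15. ]
top 57 (np.float64(310.7543859649123), np.float64(213.0)) (311.2, 213.6) [543.5  19.4  39. ]
side 55 (np.float64(340.6727272727273), np.float64(232.34545454545454)) (340.4, 231.2) [540.7  23.3  39. ]
```

The pictures show the blank flat and square on the pad: inlay at crop (608,170) top and (154,158) side, and pad centre at (612,170) top. Averaged over both views, it sits within about 2 mm of the pad centre. The block is at (235,490) in the side crop, so I'll fetch it now.

```bash
python3 -m inch '[{"offset":[-0.66,0.22,1],"twist":[0,0,0],"fingers":1},{"offset":[0,0,1],"twist":[0,0,0],"fingers":1},{"offset":[0,0,1],"twist":[0,0,0],"fingers":1},{"offset":[0,0,0.8],"twist":[0,0,0],"fingers":1},{"offset":[0,0,0],"twist":[0,0,0],"fingers":1}]' 80| grep tcp; 
python3 -c "
from h import *
plan((512.4,191.5,-1),96.8)"
```

```text
tcp_pos: [509.1, 190.3, 20.3]
tcp_rot: [[-0.993, -0.12, -0.007], [-0.12, 0.993, -0.002], [0.007, -0.001, -1.0]]
tcp [509.1 190.3  20.3] yaw 96.88 t 8.07 twist rz total(0.1rad) 0.01 offset total(25mm) [-0.1356   0.03232  0.85016]
```

```bash
python3 -m inch '[{"offset":[-0.06,0.03,0.5],"twist":[0,0,0],"fingers":1},{"offset":[0,0,0.4],"twist":[0,0,0],"fingers":0.6},{"offset":[0,0,0],"twist":[0,0,0],"fingers":0.2},{"offset":[0,0,0],"twist":[0,0,0],"fingers":-0.5},{"offset":[0,0,0],"twist":[0,0,0],"fingers":-1}]' 80|grep -v rot; python3 -m inch '[{"offset":[0,0,0],"twist":[0,0,0],"fingers":-1},{"offset":[0,0,0],"twist":[0,0,0],"fingers":-1}]' |grep -v rot
python3 -c "
from h import *
plan((541.3,19,120),109.5)"
```

```text
clock: 8.48
tcp_pos: [513.7, 193.1, 2.5]
wrist_force: [-0.5, 0.3, -2.2]
gripper_width: 57.2
finger_force: 85.6
clock: 8.65
tcp_pos: [513.6, 193.3, 2.2]
wrist_force: [-0.1, -0.7, -1.1]
gripper_width: 57.2
finger_force: 85.8
tcp [513.6 193.3   2.2] yaw 97.0 t 8.65 twist rz total(0.1rad) -2.18 offset total(25mm) [ 1.28208 -6.94264 -4.7138 ]
```

```bash
python3 -m inch '[{"offset":[0,0,-0.4],"twist":[0,0,0],"fingers":-1},{"offset":[0,0,-1],"twist":[0,0,0],"fingers":-1},{"offset":[0,0,-1],"twist":[0,0,-0.7],"fingers":-1},{"offset":[0,0,-1],"twist":[0,0,-0.8],"fingers":-1},{"offset":[0,0,0],"twist":[0,0,-0.68],"fingers":-1}]'|grep -v rot
python3 -c "
from h import *
plan((542.2,19,85),109.5)"
```

```text
clock: 9.07
tcp_pos: [516.8, 194.3, 92.8]
wrist_force: [1.4, -0.5, -3.4]
gripper_width: 57.6
finger_force: 86.7
tcp [516.8 194.3  92.8] yaw 109.73 t 9.07 twist rz total(0.1rad) 0.04 offset total(25mm) [ 1.38228 -6.94852  0.31176]
```

```bash
python3 -m inch '[{"offset":[0,-1,0],"twist":[0,0,0],"fingers":-1},{"offset":[0,-1,0],"twist":[0,0,0],"fingers":-1},{"offset":[0.2,-1,0],"twist":[0,0,0],"fingers":-1},{"offset":[0.3,-1,0],"twist":[0,0,0],"fingers":-1},{"offset":[0.4,-1,0],"twist":[0,0,0],"fingers":-1}]'|grep -v rot;python3 -m inch '[{"offset":[0.3,-1,0],"twist":[0,0,0],"fingers":-1},{"offset":[0.18,-0.95,0],"twist":[0,0,0.03],"fingers":-1},{"offset":[0,0,0],"twist":[0,0,0],"fingers":-1},{"offset":[0,0,0],"twist":[0,0,0],"fingers":-1}]'|grep -v rot
python3 -c "
from h import *
plan((542.2,19,42),109.5)"
```

```text
clock: 9.48
tcp_pos: [534.6, 67.2, 87.7]
wrist_force: [-0.0, -1.0, -3.6]
gripper_width: 57.2
finger_force: 86.7
clock: 9.82
tcp_pos: [539.2, 17.0, 87.5]
wrist_force: [-0.6, 0.6, -3.3]
gripper_width: 57.4
finger_force: 86.8
tcp [539.2  17.   87.5] yaw 109.18 t 9.82 twist rz total(0.1rad) -0.06 offset total(25mm) [-0.13968  0.03676  1.8206 ]
```

```bash
python3 -m inch '[{"offset":[-0.12,0.04,0.8],"twist":[0,0,-0.06],"fingers":-1},{"offset":[0,0,0.6],"twist":[0,0,0],"fingers":-1},{"offset":[0,0,0.2],"twist":[0,0,0],"fingers":-1},{"offset":[0,0,0],"twist":[0,0,0],"fingers":-1}]'|grep -v rot
python3 -c "
from h import *
plan((542.2,19,41.5),109.5)"
```

```text
clock: 10.15
tcp_pos: [539.7, 21.2, 45.6]
wrist_force: [0.0, 0.2, -3.2]
gripper_width: 57.5
finger_force: 86.7
tcp [539.7  21.2  45.6] yaw 109.74 t 10.15 twist rz total(0.1rad) 0.04 offset total(25mm) [-0.06456 -0.11448  0.16352]
```

```bash
python3 -m inch '[{"offset":[-0.06,-0.05,0.06],"twist":[0,0,0.03],"fingers":-1},{"offset":[0,0,0.04],"twist":[0,0,0],"fingers":-1},{"offset":[0,0,0.04],"twist":[0,0,0],"fingers":-1},{"offset":[0,0,0],"twist":[0,0,0],"fingers":-1}]'|grep -v rot
python3 -c "
from h import *
plan((542.2,19,41.5),109.5)"
```

```text
clock: 10.48
tcp_pos: [543.8, 19.4, 43.9]
wrist_force: [0.1, -0.1, -2.2]
gripper_width: 57.5
finger_force: 86.8
tcp [543.8  19.4  43.9] yaw 109.5 t 10.48 twist rz total(0.1rad) 0.0 offset total(25mm) [0.06444 0.00392 0.09404]
```

```bash
python3 -m inch '[{"offset":[0.05,0,0.02],"twist":[0,0,0],"fingers":-1},{"offset":[0,0,0.04],"twist":[0,0,0],"fingers":-1},{"offset":[0,0,0],"twist":[0,0,0],"fingers":-1},{"offset":[0,0,0],"twist":[0,0,0],"fingers":-1}]'|grep -v rot
```

```text
clock: 10.82
tcp_pos: [542.0, 18.9, 41.8]
wrist_force: [-0.2, 0.3, -2.9]
gripper_width: 57.4
finger_force: 86.8
```

```bash
python3 -m inch '[{"offset":[0,0,0.04],"twist":[0,0,0],"fingers":-1},{"offset":[0,0,0],"twist":[0,0,0],"fingers":-1},{"offset":[0,0,0],"twist":[0,0,0],"fingers":-1}]'|grep -v rot
```

```text
clock: 11.07
tcp_pos: [542.4, 18.9, 41.1]
wrist_force: [-1.1, 0.9, 0.0]
gripper_width: 57.5
finger_force: 87.1
```

```bash
python3 -m inch '[{"offset":[0,0,0],"twist":[0,0,0],"fingers":0.6},{"offset":[0,0,0],"twist":[0,0,0],"fingers":0.8},{"offset":[0,0,-0.1],"twist":[0,0,0],"fingers":1},{"offset":[0,0,-0.8],"twist":[0,0,0],"fingers":1},{"offset":[0,0,-1],"twist":[0,0,0],"fingers":1}]'|grep -v rot
python3 -m inch '[{"offset":[0.3,0,-0.5],"twist":[0,0,0],"fingers":0},{"offset":[1,0,0],"twist":[0,0,0],"fingers":-1},{"offset":[1,0,0],"twist":[0,0,0],"fingers":-1},{"offset":[1,0,0],"twist":[0,0,0],"fingers":-1},{"offset":[1,0,0],"twist":[0,0,0],"fingers":-1}]' 40|grep -v rot
python3 -m inch '[{"offset":[1,0,0],"twist":[0,0,0],"fingers":-1},{"offset":[0.3,0,0],"twist":[0,0,0],"fingers":-1},{"offset":[0,0,0],"twist":[0,0,0],"fingers":-1},{"offset":[0,0,0],"twist":[0,0,0],"fingers":-1}]'|grep -v rot
python3 - <<'E'
from h import *
plan((415,-28,36),109.5)
im=read_camera("side"); t=read_camera("top")
a=cv2.resize(im[200:290,300:400],None,fx=5,fy=5,interpolation=cv2.INTER_CUBIC); b=cv2.resize(t[180:270,275:335],None,fx=5,fy=5,interpolation=cv2.INTER_CUBIC)
cv2.imwrite("pics/c4.png",np.hstack([a,b])[:,:,::-1])
E
```

```text
clock: 11.48
tcp_pos: [540.3, 19.1, 87.1]
wrist_force: [0.7, -0.5, 0.1]
gripper_width: 85.6
finger_force: 0.0
clock: 11.9
tcp_pos: [439.4, -17.2, 100.9]
wrist_force: [0.2, -1.7, 0.5]
gripper_width: 25.6
finger_force: 0.0
clock: 12.23
tcp_pos: [411.0, -28.0, 101.3]
wrist_force: [-0.4, -0.5, 0.2]
gripper_width: -0.0
finger_force: 0.0
tcp [411.  -28.  101.3] yaw 109.45 t 12.23 twist rz total(0.1rad) -0.01 offset total(25mm) [-0.15124 -0.05156  2.61304]
```

View pics/c4.png

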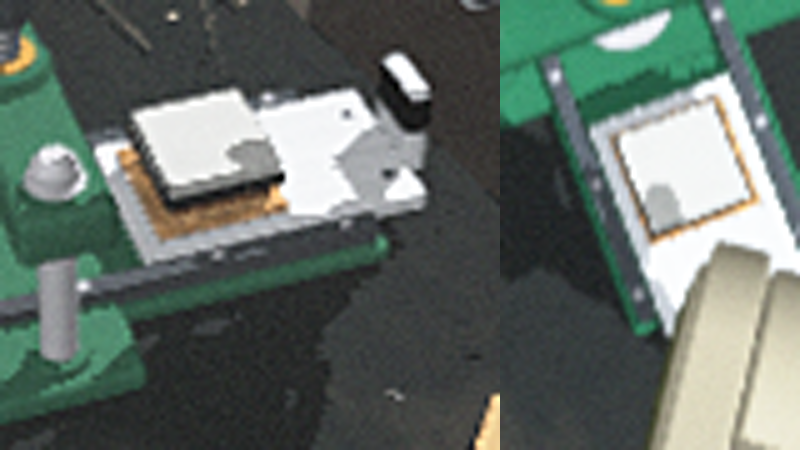

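Both crops show the block square on the blank. In the top crop an even cork rim surrounds it, with its centre at about (683,167); in the side crop it lies level at (205,145). Next I'll lower the shut fingers in front of the tab and push.

```bash
python3 -m inch '[{"offset":[0,0,1],"twist":[0,0,0],"fingers":-1},{"offset":[0,0,1],"twist":[0,0,0],"fingers":-1},{"offset":[0,0,0.6],"twist":[0,0,0],"fingers":-1},{"offset":[-0.2,0,0],"twist":[0,0,0],"fingers":-1},{"offset":[-0.2,0,0],"twist":[0,0,0],"fingers":-1}]'|grep -v rot
python3 -m inch '[{"offset":[-0.2,0,0],"twist":[0,0,0],"fingers":-1},{"offset":[-0.3,0,0],"twist":[0,0,0],"fingers":-1},{"offset":[-0.4,0,0],"twist":[0,0,0],"fingers":-1},{"offset":[-0.4,0,0],"twist":[0,0,0],"fingers":-1},{"offset":[-0.4,0,0],"twist":[0,0,0],"fingers":-1}]'|grep -v rot
```

```text
clock: 12.75
tcp_pos: [420.0, -24.0, 35.3]
wrist_force: [0.6, 0.4, 0.5]
gripper_width: -0.2
finger_force: 0.0
clock: 13.17
tcp_pos: [461.3, -10.0, 36.5]
wrist_force: [-1.5, -2.0, 2.5]
gripper_width: -0.3
finger_force: 1.2
```

```bash
python3 -m inch '[{"offset":[-0.4,0,0],"twist":[0,0,0],"fingers":-1},{"offset":[-0.4,0,0],"twist":[0,0,0],"fingers":-1},{"offset":[-0.4,0,0],"twist":[0,0,0],"fingers":-1},{"offset":[-0.3,0,0],"twist":[0,0,0],"fingers":-1},{"offset":[-0.2,0,0],"twist":[0,0,0],"fingers":-1}]'|grep -v rot
python3 -c "
from h import *
plan((515,7.4,36),109.5)"
```

```text
clock: 13.58
tcp_pos: [501.0, 4.5, 35.8]
wrist_force: [-1.7, -1.0, 1.5]
gripper_width: 0.2
finger_force: 0.9
tcp [501.    4.5  35.8] yaw 109.52 t 13.58 twist rz total(0.1rad) 0.0 offset total(25mm) [-0.56828 -0.07616 -0.00932]
```

```bash
python3 -m inch '[{"offset":[-0.16,0,0],"twist":[0,0,0],"fingers":-1},{"offset":[-0.12,0,0],"twist":[0,0,0],"fingers":-1},{"offset":[-0.08,0,0],"twist":[0,0,0],"fingers":-1},{"offset":[-0.08,0,0],"twist":[0,0,0],"fingers":-1},{"offset":[-0.08,0,0],"twist":[0,0,0],"fingers":-1}]'|grep -v rot
```

```text
clock: 14.0
tcp_pos: [511.6, 8.3, 35.7]
wrist_force: [-2.7, -0.8, 0.3]
gripper_width: 0.0
finger_force: 0.9
```

```bash
python3 -m inch '[{"offset":[-0.06,0,0],"twist":[0,0,0],"fingers":-1},{"offset":[-0.06,0,0],"twist":[0,0,0],"fingers":-1},{"offset":[-0.06,0,0],"twist":[0,0,0],"fingers":-1},{"offset":[-0.06,0,0],"twist":[0,0,0],"fingers":-1},{"offset":[-0.06,0,0],"twist":[0,0,0],"fingers":-1}]'|grep -v rot
```

```text
clock: 14.42
tcp_pos: [515.8, 9.8, 35.6]
wrist_force: [-13.9, -7.2, 13.0]
gripper_width: -0.3
finger_force: 7.9
```

```bash
python3 -m inch '[{"offset":[0.3,0,0],"twist":[0,0,0],"fingers":-1},{"offset":[0.7,0,0],"twist":[0,0,0],"fingers":-1},{"offset":[0.2,0,-0.6],"twist":[0,0,0],"fingers":-1},{"offset":[0,0,-1],"twist":[0,0,0],"fingers":-1},{"offset":[0,0,-1],"twist":[0,0,0],"fingers":-1}]'|grep -v rot
python3 -m inch '[{"offset":[0,0,-1],"twist":[0,0,0],"fingers":-1},{"offset":[0,0,-1],"twist":[0,0,0],"fingers":-1},{"offset":[0,0,-1],"twist":[0,0,0],"fingers":-1},{"offset":[0,0,-1],"twist":[0,0,0],"fingers":-0.2},{"offset":[0,0,-1],"twist":[0,0,0],"fingers":0.2}]'|grep -v rot
python3 - <<'E'
from h import *
plan((682.7,45.9,245),109.5)
im=read_camera("side"); t=read_camera("top")
cv2.imwrite("pics/side5.png",im[:,:,::-1]);cv2.imwrite("pics/top5.png",t[:,:,::-1])
a=cv2.resize(im[160:280,250:390],None,fx=5,fy=5,interpolation=cv2.INTER_CUBIC)
cv2.imwrite("pics/c5.png",a[:,:,::-1])
E
```

```text
clock: 14.83
tcp_pos: [490.0, 0.8, 101.0]
wrist_force: [0.7, -0.7, 0.3]
gripper_width: -0.1
finger_force: 0.0
clock: 15.25
tcp_pos: [491.3, 0.8, 227.5]
wrist_force: [0.7, 0.3, -0.4]
gripper_width: 23.3
finger_force: 0.0
tcp [491.3   0.8 227.5] yaw 109.49 t 15.25 twist rz total(0.1rad) -0.0 offset total(25mm) [-7.8198  -0.85456 -0.70148]
```

View pics/c5.png

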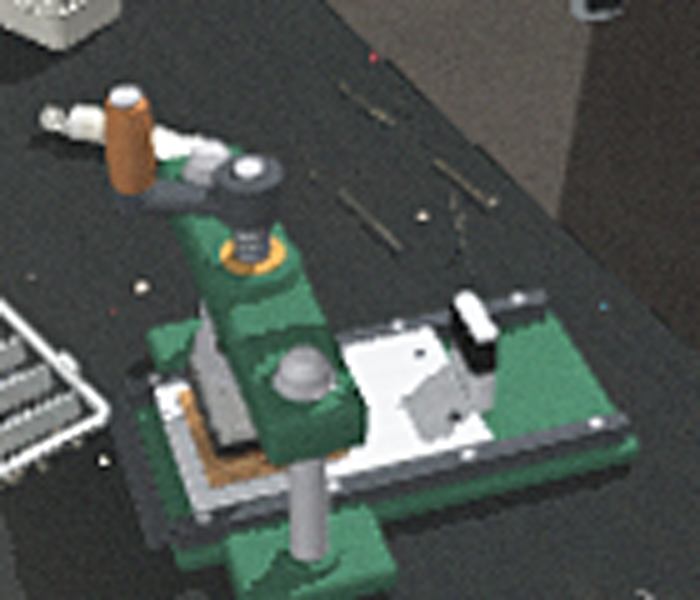

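The picture shows the bed home and the block standing under the beam at crop (225,400). The wooden grip stands free at (130,140) with its top at (125,95), and the hub is at (248,170). I'll go to the grip.

```bash
python3 -m inch '[{"offset":[-1,-0.1,-0.4],"twist":[0,0,0],"fingers":0.2},{"offset":[-1,-0.1,-0.3],"twist":[0,0,0],"fingers":0.2},{"offset":[-1,-0.1,0],"twist":[0,0,0],"fingers":0.2},{"offset":[-1,-0.1,0],"twist":[0,0,0],"fingers":0.2},{"offset":[-1,-0.1,0],"twist":[0,0,0],"fingers":0.2}]'|grep -v rot
python3 -m inch '[{"offset":[-1,-0.1,0],"twist":[0,0,0],"fingers":0.2},{"offset":[-1,-0.1,0],"twist":[0,0,0],"fingers":0.2},{"offset":[-0.8,-0.15,0],"twist":[0,0,0],"fingers":0.2},{"offset":[0,0,0],"twist":[0,0,0],"fingers":0.2},{"offset":[0,0,0],"twist":[0,0,0],"fingers":0.2}]'|grep -v rot
python3 -c "
from h import *
plan((682.7,45.9,164.5),109.5)"
```

```text
clock: 15.77
tcp_pos: [614.2, 31.1, 242.9]
wrist_force: [-0.8, -1.4, 0.2]
gripper_width: 51.4
finger_force: 0.0
clock: 16.18
tcp_pos: [682.2, 46.0, 241.4]
wrist_force: [-0.4, 0.3, -0.9]
gripper_width: 51.7
finger_force: 0.0
tcp [682.2  46.  241.4] yaw 109.51 t 16.18 twist rz total(0.1rad) 0.0 offset total(25mm) [-0.0184  -0.00932  3.07456]
```

```bash
python3 -m inch '[{"offset":[0,0,0.8],"twist":[0,0,0],"fingers":0.2},{"offset":[0,0,0.8],"twist":[0,0,0],"fingers":0.2},{"offset":[0,0,0.8],"twist":[0,0,0],"fingers":0.2},{"offset":[0,0,0.6],"twist":[0,0,0],"fingers":0.2},{"offset":[0,0,0],"twist":[0,0,0],"fingers":0.2}]'|grep -v rot
python3 -m inch '[{"offset":[0,0,0],"twist":[0,0,0],"fingers":-0.2},{"offset":[0,0,0],"twist":[0,0,0],"fingers":-0.6},{"offset":[0,0,0],"twist":[0,0,0],"fingers":-1},{"offset":[0,0,0],"twist":[0,0,0],"fingers":-1}]' 40|grep -v rot
python3 -c "
from h import *
plan((682.7,45.9,164.5),109.5)"
```

```text
clock: 16.6
tcp_pos: [678.5, 45.7, 164.6]
wrist_force: [-0.5, -0.2, -0.3]
gripper_width: 51.3
finger_force: 0.0
clock: 16.93
tcp_pos: [682.2, 45.8, 170.1]
wrist_force: [-0.1, 0.5, 3.0]
gripper_width: 19.3
finger_force: 39.2
tcp [682.2  45.8 170.1] yaw 109.5 t 16.93 twist rz total(0.1rad) -0.0 offset total(25mm) [-0.01948 -0.00328  0.22428]
```

```bash
python3 - <<'E'
import numpy as np
for k in range(24):
    m=np.radians(-4.3-15*k-7.5); print(k,[round(.522*np.cos(m-np.radians(289.5)),2),round(.522*np.cos(m-np.radians(199.5)),2),0.017])
E
cat >> h.py <<'E'
def crank(C=(632.5,49.3)):
    s=read_state(); d=s["tcp_pos"][:2]-np.array(C); a=np.degrees(np.arctan2(d[1],d[0])); f=s["wrist_force"]; t=np.array([d[1],-d[0]])/np.hypot(*d)
    print("r",np.hypot(*d).round(1),"world ang",a.round(1),"crank mod 2pi",round(np.radians((19.5-a)%360),3),"z",s["tcp_pos"][2].round(1),"F tangential",(f[:2]@t).round(1),"radial",(f[:2]@d/np.hypot(*d)).round(1),"fz",f[2].round(1),"t",round(s["clock"],2))
E
```

```text
0 [np.float64(0.27), np.float64(-0.45), 0.017]
1 [np.float64(0.38), np.float64(-0.36), 0.017]
2 [np.float64(0.46), np.float64(-0.25), 0.017]
3 [np.float64(0.51), np.float64(-0.12), 0.017]
4 [np.float64(0.52), np.float64(0.01), 0.017]
5 [np.float64(0.5), np.float64(0.15), 0.017]
6 [np.float64(0.45), np.float64(0.27), 0.017]
7 [np.float64(0.36), np.float64(0.38), 0.017]
8 [np.float64(0.25), np.float64(0.46), 0.017]
9 [np.float64(0.12), np.float64(0.51), 0.017]
10 [np.float64(-0.01), np.float64(0.52), 0.017]
11 [np.float64(-0.15), np.float64(0.5), 0.017]
12 [np.float64(-0.27), np.float64(0.45), 0.017]
13 [np.float64(-0.38), np.float64(0.36), 0.017]
14 [np.float64(-0.46), np.float64(0.25), 0.017]
15 [np.float64(-0.51), np.float64(0.12), 0.017]
16 [np.float64(-0.52), np.float64(-0.01), 0.017]
17 [np.float64(-0.5), np.float64(-0.15), 0.017]
18 [np.float64(-0.45), np.float64(-0.27), 0.017]
19 [np.float64(-0.36), np.float64(-0.38), 0.017]
20 [np.float64(-0.25), np.float64(-0.46), 0.017]
21 [np.float64(-0.12), np.float64(-0.51), 0.017]
22 [np.float64(0.01), np.float64(-0.52), 0.017]
23 [np.float64(0.15), np.float64(-0.5), 0.017]
```

```bash
python3 -m inch '[{"offset":[0.27,-0.45,0.05],"twist":[0,0,0],"fingers":-1},{"offset":[0.38,-0.36,0.05],"twist":[0,0,0],"fingers":-1},{"offset":[0.46,-0.25,0.05],"twist":[0,0,0],"fingers":-1},{"offset":[0.51,-0.12,0.03],"twist":[0,0,0],"fingers":-1},{"offset":[0.52,0.01,0.017],"twist":[0,0,0],"fingers":-1}]'|grep -v rot; python3 -c "
from h import *
crank()"
```

```text
clock: 17.35
tcp_pos: [643.8, -0.8, 167.4]
wrist_force: [0.9, 0.9, 10.3]
gripper_width: 19.6
finger_force: 40.6
r 51.3 world ang -77.3 crank mod 2pi 1.69 z 167.4 F tangential -1.1 radial -0.7 fz 10.3 t 17.35
```

```bash
python3 -m inch '[{"offset":[0.5,0.15,0],"twist":[0,0,0],"fingers":-1},{"offset":[0.45,0.27,0],"twist":[0,0,0],"fingers":-1},{"offset":[0.36,0.38,0],"twist":[0,0,0],"fingers":-1},{"offset":[0.25,0.46,0.01],"twist":[0,0,0],"fingers":-1},{"offset":[0.12,0.51,0.017],"twist":[0,0,0],"fingers":-1}]'|grep -v rot; python3 -m inch '[{"offset":[-0.01,0.52,0.017],"twist":[0,0,0],"fingers":-1},{"offset":[-0.15,0.5,0.017],"twist":[0,0,0],"fingers":-1},{"offset":[-0.27,0.45,0.017],"twist":[0,0,0],"fingers":-1},{"offset":[-0.38,0.36,0.017],"twist":[0,0,0],"fingers":-1}]'|grep -v rot;python3 -c "
from h import *
crank()"
```

```text
clock: 17.77
tcp_pos: [587.3, 25.9, 166.1]
wrist_force: [-3.2, -3.2, 8.8]
gripper_width: 19.6
finger_force: 39.8
clock: 18.1
tcp_pos: [590.4, 78.2, 164.3]
wrist_force: [-2.2, 0.6, 9.1]
gripper_width: 19.5
finger_force: 39.7
r 51.1 world ang 145.5 crank mod 2pi 4.084 z 164.3 F tangential -0.7 radial 2.2 fz 9.1 t 18.1
```

```bash
python3 -m inch '[{"offset":[-0.46,0.25,0.017],"twist":[0,0,0],"fingers":-1},{"offset":[-0.51,0.12,0.017],"twist":[0,0,0],"fingers":-1},{"offset":[-0.52,-0.01,0.017],"twist":[0,0,0],"fingers":-1},{"offset":[-0.5,-0.15,0.017],"twist":[0,0,0],"fingers":-1},{"offset":[-0.45,-0.27,0.017],"twist":[0,0,0],"fingers":-1}]'|grep -v rot; python3 -m inch '[{"offset":[-0.36,-0.38,0.017],"twist":[0,0,0],"fingers":-1},{"offset":[-0.25,-0.46,0.017],"twist":[0,0,0],"fingers":-1},{"offset":[-0.12,-0.51,0.017],"twist":[0,0,0],"fingers":-1},{"offset":[0.01,-0.52,0.017],"twist":[0,0,0],"fingers":-1},{"offset":[0.15,-0.5,0.017],"twist":[0,0,0],"fingers":-1}]'|grep -v rot;python3 -c "
from h import *
crank()"
```

```text
clock: 18.52
tcp_pos: [650.2, 97.3, 161.9]
wrist_force: [-2.2, -1.4, 5.8]
gripper_width: 19.7
finger_force: 39.4
clock: 18.93
tcp_pos: [683.5, 45.5, 159.4]
wrist_force: [-2.4, 0.4, 6.6]
gripper_width: 18.8
finger_force: 39.9
r 51.1 world ang -4.3 crank mod 2pi 0.415 z 159.4 F tangential -0.2 radial -2.4 fz 6.6 t 18.93
```

```bash
python3 -m inch '[{"offset":[0.27,-0.45,0.017],"twist":[0,0,0],"fingers":-1},{"offset":[0.38,-0.36,0.017],"twist":[0,0,0],"fingers":-1},{"offset":[0.46,-0.25,0.017],"twist":[0,0,0],"fingers":-1},{"offset":[0.51,-0.12,0.017],"twist":[0,0,0],"fingers":-1},{"offset":[0.52,0.01,0.017],"twist":[0,0,0],"fingers":-1}]'|grep -v rot;  python3 -m inch '[{"offset":[0.5,0.15,0.017],"twist":[0,0,0],"fingers":-1},{"offset":[0.45,0.27,0.017],"twist":[0,0,0],"fingers":-1},{"offset":[0.36,0.38,0.017],"twist":[0,0,0],"fingers":-1},{"offset":[0.25,0.46,0.017],"twist":[0,0,0],"fingers":-1},{"offset":[0.12,0.51,0.017],"twist":[0,0,0],"fingers":-1}]' 50|grep -v rot;python3 -c "
from h import *
crank()"
```

```text
clock: 19.35
tcp_pos: [643.1, -0.7, 157.6]
wrist_force: [1.3, 2.5, 6.2]
gripper_width: 19.5
finger_force: 40.0
clock: 19.77
tcp_pos: [587.4, 25.8, 156.1]
wrist_force: [-3.5, -3.9, 11.3]
gripper_width: 19.4
finger_force: 49.2
r 50.8 world ang -152.4 crank mod 2pi 3.001 z 156.1 F tangential -1.9 radial 4.9 fz 11.3 t 19.77
```

```bash
python3 -m inch '[{"offset":[-0.01,0.52,0.017],"twist":[0,0,0],"fingers":-1},{"offset":[-0.15,0.5,0.017],"twist":[0,0,0],"fingers":-1},{"offset":[-0.27,0.45,0.017],"twist":[0,0,0],"fingers":-1},{"offset":[-0.38,0.36,0.017],"twist":[0,0,0],"fingers":-1},{"offset":[-0.46,0.25,0.017],"twist":[0,0,0],"fingers":-1}]' 60|grep -v rot;python3 -c "
from h import *
crank()"
```

```text
clock: 20.18
tcp_pos: [599.7, 88.4, 154.0]
wrist_force: [-2.5, -0.1, 9.9]
gripper_width: 18.9
finger_force: 58.5
r 51.1 world ang 130.0 crank mod 2pi 4.354 z 154.0 F tangential -2.0 radial 1.6 fz 9.9 t 20.18
```

```bash
python3 -m inch '[{"offset":[-0.51,0.12,0.017],"twist":[0,0,0],"fingers":-1},{"offset":[-0.52,-0.01,0.017],"twist":[0,0,0],"fingers":-1},{"offset":[-0.5,-0.15,0.017],"twist":[0,0,0],"fingers":-1},{"offset":[-0.45,-0.27,0.017],"twist":[0,0,0],"fingers":-1},{"offset":[-0.36,-0.38,0.017],"twist":[0,0,0],"fingers":-1}]'|grep -v rot;python3 -c "
from h import *
crank()"
```

```text
clock: 20.6
tcp_pos: [662.0, 91.2, 151.4]
wrist_force: [-3.2, -1.1, 8.5]
gripper_width: 19.2
finger_force: 58.5
r 51.2 world ang 54.9 crank mod 2pi 5.666 z 151.4 F tangential -2.0 radial -2.7 fz 8.5 t 20.6
```

```bash
python3 -m inch '[{"offset":[-0.25,-0.46,0.017],"twist":[0,0,0],"fingers":-1},{"offset":[-0.12,-0.51,0.017],"twist":[0,0,0],"fingers":-1},{"offset":[0.0,-0.3,0.01],"twist":[0,0,0],"fingers":-1},{"offset":[0.01,-0.22,0.006],"twist":[0,0,0],"fingers":-1},{"offset":[0.05,-0.2,0.006],"twist":[0,0,0],"fingers":-1}]'|grep -v rot;python3 -c "
from h import *
crank()"
```

```text
clock: 21.02
tcp_pos: [683.1, 53.2, 150.0]
wrist_force: [-1.9, 1.5, 9.4]
gripper_width: 19.5
finger_force: 58.8
r 50.7 world ang 4.4 crank mod 2pi 0.263 z 150.0 F tangential -1.6 radial -1.8 fz 9.4 t 21.02
```

```bash
python3 -m inch '[{"offset":[0.03,-0.1,0.004],"twist":[0,0,0],"fingers":-1},{"offset":[0.04,-0.1,0],"twist":[0,0,0],"fingers":-1},{"offset":[0.05,-0.1,0],"twist":[0,0,0],"fingers":-1},{"offset":[0,0,0],"twist":[0,0,0],"fingers":-1},{"offset":[0,0,0],"twist":[0,0,0],"fingers":-1}]'|grep -v rot;python3 -c "
from h import *
crank()"
```

```text
clock: 21.43
tcp_pos: [682.8, 48.2, 150.1]
wrist_force: [-0.9, 8.0, 8.9]
gripper_width: 18.9
finger_force: 59.4
r 50.3 world ang -1.3 crank mod 2pi 0.363 z 150.1 F tangential -8.0 radial -1.0 fz 8.9 t 21.43
```

```bash
python3 -m inch '[{"offset":[0.04,-0.1,0],"twist":[0,0,0],"fingers":-1},{"offset":[0.05,-0.1,0],"twist":[0,0,0],"fingers":-1},{"offset":[0,0,0],"twist":[0,0,0],"fingers":-1},{"offset":[0,0,0],"twist":[0,0,0],"fingers":-1}]'|grep -v rot;python3 -c "
from h import *
crank()"
```

```text
clock: 21.77
tcp_pos: [682.4, 45.5, 150.2]
wrist_force: [0.4, 15.0, 8.3]
gripper_width: 19.2
finger_force: 60.3
r 50.0 world ang -4.3 crank mod 2pi 0.416 z 150.2 F tangential -15.0 radial -0.8 fz 8.3 t 21.77
```

```bash
python3 -m inch '[{"offset":[-0.08,0.15,0],"twist":[0,0,0],"fingers":-1},{"offset":[0,0,0],"twist":[0,0,0],"fingers":-1},{"offset":[0,0,0],"twist":[0,0,0],"fingers":-1}]'|grep -v rot;python3 -c "
from h import *
crank()"
```

```text
clock: 22.02
tcp_pos: [682.8, 47.8, 150.1]
wrist_force: [-0.4, 10.3, 9.1]
gripper_width: 19.0
finger_force: 59.5
r 50.3 world ang -1.7 crank mod 2pi 0.371 z 150.1 F tangential -10.3 radial -0.7 fz 9.1 t 22.02
```

Still pressed against the stop at 10 N. I'll ease off most of that, then open and lift.

```bash
python3 -m inch '[{"offset":[-0.07,0.16,0],"twist":[0,0,0],"fingers":-1},{"offset":[0,0,0],"twist":[0,0,0],"fingers":-1},{"offset":[0,0,0],"twist":[0,0,0],"fingers":-0.4},{"offset":[0,0,0],"twist":[0,0,0],"fingers":0},{"offset":[0,0,0],"twist":[0,0,0],"fingers":0.1}]'|grep -v rot;python3 -m inch '[{"offset":[0,0,-0.4],"twist":[0,0,0],"fingers":0.2},{"offset":[0,0,-1],"twist":[0,0,0],"fingers":0.2},{"offset":[0,0,-1],"twist":[0,0,0],"fingers":0.2},{"offset":[0,0,-1],"twist":[0,0,0],"fingers":0.2},{"offset":[0,0,-1],"twist":[0,0,0],"fingers":0.2}]'|grep -v rot;python3 -m inch '[{"offset":[1,0,0],"twist":[0,0,0],"fingers":0.2},{"offset":[1,0,0],"twist":[0,0,0],"fingers":0.2},{"offset":[1,0,0],"twist":[0,0,0],"fingers":0.2},{"offset":[1,0,0],"twist":[0,0,0],"fingers":0.2},{"offset":[1,0,0],"twist":[0,0,0],"fingers":0.2}]'|grep -v rot;python3 -m inch '[{"offset":[1,0,0],"twist":[0,0,0],"fingers":0.2},{"offset":[1,0,0],"twist":[0,0,0],"fingers":0.2},{"offset":[1,0,0],"twist":[0,0,0],"fingers":0.2},{"offset":[0,0,0],"twist":[0,0,0],"fingers":0.2},{"offset":[0,0,0],"twist":[0,0,0],"fingers":0.2}]'|grep -v rot
python3 - <<'E'
from h import *
im=read_camera("side"); t=read_camera("top")
a=cv2.resize(im[165:345,235:385],None,fx=3.3,fy=3.3,interpolation=cv2.INTER_CUBIC); b=cv2.resize(t[130:270,210:310],None,fx=3,fy=594/140,interpolation=cv2.INTER_CUBIC)
b=cv2.resize(b,(300,a.shape[0])); cv2.imwrite("pics/c6.png",np.hstack([a,b])[:,:,::-1])
E
```

```text
clock: 22.43
tcp_pos: [681.8, 48.3, 147.0]
wrist_force: [-0.5, -0.8, -0.4]
gripper_width: 46.5
finger_force: 0.0
clock: 22.85
tcp_pos: [681.5, 48.3, 258.4]
wrist_force: [0.9, -0.4, 1.0]
gripper_width: 51.7
finger_force: 0.0
clock: 23.27
tcp_pos: [562.8, 6.4, 257.3]
wrist_force: [-0.6, -0.2, 1.0]
gripper_width: 51.5
finger_force: 0.0
clock: 23.68
tcp_pos: [492.6, -18.5, 257.8]
wrist_force: [1.3, 0.4, 0.4]
gripper_width: 51.1
finger_force: 0.0
```

View pics/c6.png

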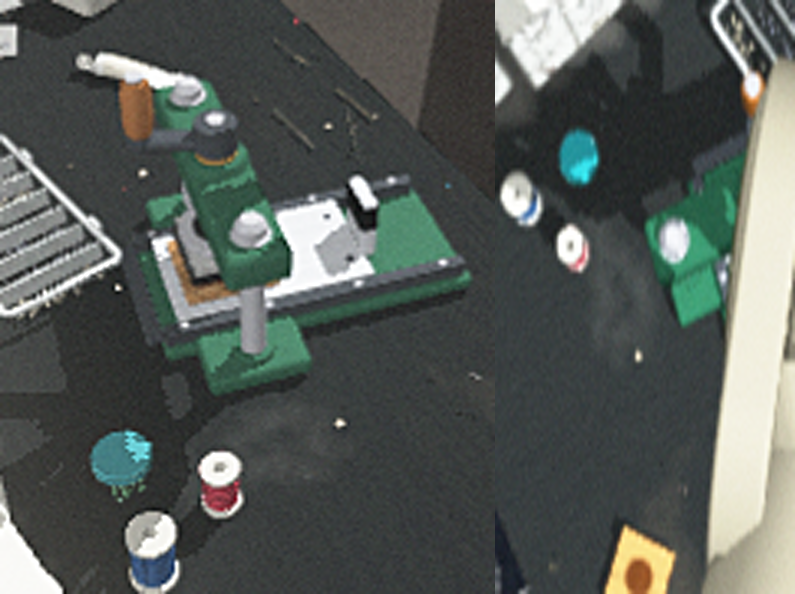

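The crops show the crank wound down (grip top at (136,83), hub at (214,120)) and the bed home. The pot, both spools and the glue tube are standing or lying as before. A quick check of the crank angle comes next, then I hand in.

Run:
```python
from h import *
f=lambda p:full("side",p,(235,165),3.3)
g=atz("side",f((136,83)),183);h=atz("side",f((214,120)),150.5);d=g-h
a=np.degrees(np.arctan2(d[1],d[0]));print(g.round(1),h.round(1),a,"crank",12.566+np.radians(19.5-a))
g=atz("side",full("side",(109,45)),203.5);h=atz("side",full("side",(206,101)),171);d=g-h;print("before, same method",np.degrees(np.arctan2(d[1],d[0])))
print(read_state()["clock"])
```

```text
[680.1  55.7 183. ] [632.4  50.3 150.5] 6.569362710031219 crank 12.791682195091113
before, same method -4.038789889255068
23.7833
```

Run:
```python
from h import *
cv2.imwrite("pics/side7.png",read_camera("side")[:,:,::-1])
def cen(fn,c,w=14):
    im=cv2.cvtColor(cv2.imread(fn),cv2.COLOR_BGR2HSV); x,y=c; s=im[y-w:y+w,x-w:x+w]
    m=((s[...,0]<16)&(s[...,1]>110)&(s[...,2]>60)).astype(np.uint8)
    n,l,st,ce=cv2.connectedComponentsWithStats(m); k=1+st[1:,4].argmax(); return ce[k]+[x-w,y-w],st[k]
b=cen("pics/side0.png",(276,188)); b5=cen("pics/side5.png",(276,188)); a=cen("pics/side7.png",(276,199)); print(b,b5,a)
C=np.array([632.5,49.3]); P=lambda ang,z:proj("side",[*(C+50*np.array([np.cos(np.radians(ang)),np.sin(np.radians(ang))])),z])
bias=b5[0]-P(-4.3,182)
for ang in(-2,0,1.5,3,5,7,9): print(ang,(P(ang,182-19.84-(1.5-ang)/36*0-0)+bias).round(2))
```

```text
(array([275.50632911, 189.06962025]), array([  9,   6,  10,  19, 158], dtype=int32)) (array([275.44871795, 189.05128205]), array([  9,   6,  10,  19, 156], dtype=int32)) (array([275.78666667, 197.62      ]), array([  9,   4,  10,  18, 150], dtype=int32))
-2 [276.01 197.24]
0 [275.89 197.72]
1.5 [275.82 198.08]
3 [275.76 198.43]
5 [275.71 198.91]
7 [275.69 199.39]
9 [275.7  199.87]
```

```bash
python3 -c "
from plant import *
print(hand_in())"
```

```text
the job is handed in; nothing more can be done
None
```

The job is handed in at about 24 s of the 72 s allowed: the blank is centred on the cork pad (to about 2 mm by the cameras) with the block squarely on top, the bed is fully home, and the crank is at its stop and left clamped. The glue tube, spools and pot looked undisturbed in the last picture.

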